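# Re-rack a row of reagent bottles in reverse order

### The arm

A 7-joint arm with a two-finger parallel gripper is mounted at the origin on a cart in front of the work surface, level with it; the furniture and walls round the work are solid. World frame = base frame: x ahead of the robot, y to its left, z up, the work surface at z = 0. Lengths are in m, angles in rad, forces in N, time in s.
With the tool pointing down it reaches from about 0.375 to 0.925 m from the base axis. Payload 3.1 kg.
Tool frame: the origin (TCP) lies between the finger pads; the fingertips stand 19 mm ahead of it and the grasp point (between the pads) is the TCP; z points along the fingers, y is the line along which they close (so a half turn about z gives the same grasp; the last joint's range is limited). The gripper opens to 85 mm and grips with 20 to 120 N. Pads are 22 mm wide; open, the fingers measure 114 mm over their backs; the gripper's body (76 mm by 85 mm) begins 54 mm behind the grasp point. The pads swing forward as they close: fully open they stand 13 mm farther back than shut.
Start: joints at [1.054, 0.383, 0.044, 1.598, -0.018, 1.161, -0.05], TCP at [0.264, -0.594, 0.25] pointing down, gripper open.
Joint ranges: [-2.61, 2.61], [-0.41, 2.15], [-1.48, 1.57], [0, 2.5], [-1.57, 4.71], [0.05, 1.97], [-2.85, 2.85]. Speed limits (rad/s): [2.79, 2.79, 3.14, 3.14, 3.14, 3.14, 3.14].

### API

Orientations are given as a unit quaternion [x, y, z, w].
In Python, from bench import move_ptp, movel, move_j, move_gripper, pause, inverse_kinematics, read_camera, camera_params, MotionError, sign_off, look_for, tip_of, read_time_s, read_qpos, read_joint_vel, read_effort, read_eef_pos, read_tcp_rot, read_ft_force, read_ft_torque, read_finger_gap, read_grasp_force gives the robot as it stands. Calls block until the motion is done:
- move_ptp(position, orientation): joint-space move of the TCP to a pose.
- movel(position, orientation=None, speed=0.15): straight line of the TCP; orientation=None keeps the orientation; speed is the mean speed in m/s.
- move_j(angles): joint-space move.
- move_gripper(opening, effort=None): finger opening in m; effort is the grip in N (None keeps the last); returns when the fingers have stopped.
- pause(seconds).
- inverse_kinematics(position, orientation): joint angles nearest the present ones, or None.
- read_camera(name): name is "scene" or "top" or "wrist"; returns the picture (420x560x3 uint8, red, green, blue); there is no depth.
- camera_params(name): a dict with "K" (3x3 intrinsics, pixels), "dist_coeffs" ([k1, k2, p1, p2, k3] as OpenCV has them; the pictures are not rectified), "camera_from_world" (4x4, takes a point from world to camera coordinates). Camera axes: x right, y down, z forward; pixel columns grow to the right and rows downward; lengths in m; the calibration is good to about 2 mm. A picture is of the moment at which its call begins: read the wrist's pose just before it. camera_params takes no time and is no camera call; for the wrist camera it gives the pose at the moment of the call.
A pose or a line that the arm cannot do raises MotionError and nothing moves.
- sign_off(): hands the job in; it is judged then, once.
Trained networks look in the newest picture that a camera, given by its name, has taken for a name from the list of things; names that differ only in an ending like _2 or _b are one class to them, and where a whole thing is asked for, a point or a joint stands for the part that bears it (a point fixed in the world has none). Each returns a list of dicts, best first, with "confidence" (0 to 1); they miss things now and then, are a little off and sometimes report something else, mostly with a low value. They report only what shows in the picture. A call takes as long as a camera call.
- look_for(camera, name): "at" ([column, row] in pixels, amid what is visible of it).
- tip_of(camera, name): "at" ([column, row] in pixels: a listed point, or the origin of a listed thing).
Readings, each from a call of its own:
- read_time_s(): time.
- read_qpos(): joint angles.
- read_joint_vel(): joint speeds.
- read_effort(): joint torques, N m.
- read_eef_pos(): TCP position.
- read_tcp_rot(): TCP orientation.
- read_ft_force(): force on the tool from outside, world axes, zero at the start.
- read_ft_torque(): the same for the moment, N m.
- read_finger_gap(): finger opening in m.
- read_grasp_force(): force on a finger pad.
Only numpy, scipy, OpenCV 4.12 (cv2) and the standard library are available. Lean on these libraries where they do the work, as an engineer would, in place of code of your own. Each camera call takes 0.05 s, during which the arm holds its last target. There are 200 camera calls.

### The job

Move the four reagent bottles from the grey storage tray into the white wire rack, one on each of its four marked places, in the reverse of the order in which they stand now: the bottle nearest to you in the tray goes to the farthest place of the rack, the next one to the place before that, and so on until the farthest stands nearest. Never tip a bottle over; leave each standing upright and centred on its ring.

Things in the scene. Friction and masses are not known exactly. Their poses are not given: they have to be found in the camera images.
- storage_tray: Fixed grey tray, 312 x 96 mm, lip 8 mm high, floor 4 mm thick; the bottles start in it, on round mats 74 mm apart. Tray and rack stand side by side between two tall instruments, a few cm clear of each. Origin: centre of its underside, on the bench. x runs along the row towards the end far from the robot, y across the row, z up. Its places lie at x = -111, -37, 37, 111 mm.
- wire_rack: Fixed white rack, empty, 312 x 100 mm, a thin steel rail all round, 26 mm high, 88 mm clear between the long rails; grey rings, 70 mm across, mark its four places. Origin: centre of its underside, on the bench. x runs along the row towards the end far from the robot, y across the row, z up. Base top 6 mm above the origin; places at x = -111, -37, 37, 111 mm, y = 0.
- squat_jar: Loose white plastic jar, the widest and most squat of the four, with a dark screw cap: 64 mm across, 113 mm high in all; cap 38 mm across, from 91 mm up to 113 mm. A plain upright bottle, under 0.5 kg; origin: centre of its underside, z up; its yaw means nothing. Easily taken by the cap from above.
- small_bottle: Loose small clear-white laboratory bottle with a plain flat blue cap, the lowest and slimmest: 56 mm across, 111 mm high; cap 43 mm across, from 89 mm up to 111 mm. A plain upright bottle, under 0.5 kg; origin: centre of its underside, z up; its yaw means nothing. Easily taken by the cap from above.
- brown_bottle: Loose brown bottle with a broad red cap: 60 mm across, 122 mm high; cap 46 mm across, from 100 mm up to 122 mm. A plain upright bottle, under 0.5 kg; origin: centre of its underside, z up; its yaw means nothing. Easily taken by the cap from above.
- ported_bottle: Loose clear-white bottle with a pale cap that carries two short upright tube ports, the tallest: 56 mm across; cap 43 mm across, from 99 mm up to 121 mm; the ports stand up to 132 mm within the width of the cap. A plain upright bottle, under 0.5 kg; origin: centre of its underside, z up; its yaw means nothing. Easily taken by the cap from above.
- mat_squat_jar: Round black rubber mat, fixed in the storage tray, 72 mm across, 3 mm thick, its top 7 mm above the bench; the one on which squat_jar stands at the start. It does not move, so it tells where that bottle came from. Origin: centre of its underside.
- mat_small_bottle: Round black rubber mat, fixed in the storage tray, 72 mm across, 3 mm thick, its top 7 mm above the bench; the one on which small_bottle stands at the start. It does not move, so it tells where that bottle came from. Origin: centre of its underside.
- mat_brown_bottle: Round black rubber mat, fixed in the storage tray, 72 mm across, 3 mm thick, its top 7 mm above the bench; the one on which brown_bottle stands at the start. It does not move, so it tells where that bottle came from. Origin: centre of its underside.
- mat_ported_bottle: Round black rubber mat, fixed in the storage tray, 72 mm across, 3 mm thick, its top 7 mm above the bench; the one on which ported_bottle stands at the start. It does not move, so it tells where that bottle came from. Origin: centre of its underside.

How it is judged:
By the outcome, as a careful person would: the job done as asked, in the order asked, and still so for the second after the job is handed in, with the robot touching nothing.
It also fails if it takes over 96 s, if anything falls off the work surface, if the arm or the gripper's body presses on something with over 40 N, if the wrist force passes 120 N, or if a joint passes its speed limit or range.

## Working session

There is one attempt and no reset: what is moved stays moved. The work goes in short steps, each a Python script; the robot and the scene stay as the last script left them, time stands still between calls to the robot, and variables do not carry over. Pictures are saved under pics/ and viewed, at most 14 in all, crops included, and the job is handed in when it is done.

```bash
mkdir -p pics; cat > h.py <<'E'
from bench import *
import numpy as np, cv2
def snap(c,f):
    im=read_camera(c); cv2.imwrite('pics/'+f,cv2.cvtColor(im,cv2.COLOR_RGB2BGR)); return im
def ray(p,uv,z):
    K=np.array(p['K']);d=np.array(p['dist_coeffs']);T=np.array(p['camera_from_world'])
    n=cv2.undistortPoints(np.array([[uv]],float),K,d)[0,0]
    R,t=T[:3,:3],T[:3,3]; o=-R.T@t; v=R.T@np.array([n[0],n[1],1])
    return o+v*(z-o[2])/v[2]
def proj(p,P):
    T=np.array(p['camera_from_world'])
    return cv2.projectPoints(np.array(P,float).reshape(-1,3),cv2.Rodrigues(T[:3,:3])[0],T[:3,3],np.array(p['K']),np.array(p['dist_coeffs']))[0][:,0]
E
python3 - <<'E'
from h import *
print(read_time_s(),read_eef_pos(),read_tcp_rot())
for c in ('scene','top'):
    snap(c,c+'0.png'); p=camera_params(c)
    T=np.array(p['camera_from_world']); print(c,-T[:3,:3].T@T[:3,3])
    for n,z in (('squat_jar',.007),('small_bottle',.007),('brown_bottle',.007),('ported_bottle',.007),('storage_tray',0),('wire_rack',0)):
        r=tip_of(c,n)[:2]
        print(n,[(np.round(q['at']),round(q['confidence'],2),ray(p,q['at'],z).round(4)) for q in r])
E
```

```text
0.0 [ 0.26396442 -0.59300492  0.24886552] [ 9.78152389e-01  2.07884911e-01 -3.26980558e-04 -1.28910638e-03]
scene [ 0.22545883 -0.41169442  0.50979464]
squat_jar [(array([333., 220.]), 0.57, array([0.6112, 0.1738, 0.007 ]))]
small_bottle []
brown_bottle [(array([299., 263.]), 0.68, array([0.4796, 0.0763, 0.007 ]))]
ported_bottle [(array([316., 242.]), 0.88, array([0.5404, 0.1201, 0.007 ]))]
storage_tray []
wire_rack [(array([254., 206.]), 0.85, array([0.4689, 0.3038, 0.    ])), (array([333., 221.]), 0.62, array([0.616 , 0.1797, 0.    ]))]
top [0.35808362 0.2058193  0.89501725]
squat_jar [(array([304., 174.]), 0.6, array([0.6062, 0.1648, 0.007 ]))]
small_bottle [(array([282., 148.]), 0.72, array([0.6576, 0.2072, 0.007 ]))]
brown_bottle [(array([346., 237.]), 0.78, array([0.4873, 0.0857, 0.007 ]))]
ported_bottle [(array([331., 210.]), 0.72, array([0.5384, 0.1139, 0.007 ]))]
storage_tray [(array([315., 195.]), 0.88, array([0.5686, 0.1443, 0.    ])), (array([325., 208.]), 0.56, array([0.5421, 0.1239, 0.    ]))]
wire_rack []
```

View pics/scene0.png

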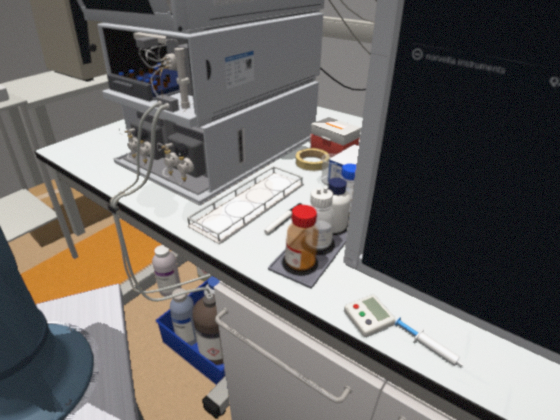

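View pics/top0.png

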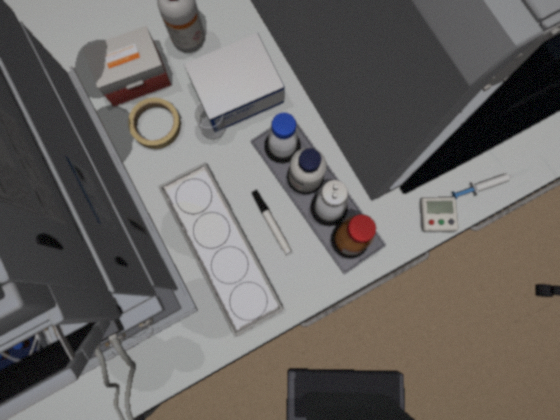

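The top view shows the tray row, near to far: brown (350,237), ported (331,205), squat (307,172), small (283,140). The empty rack's rings, far to near, are at (193,196), (212,230), (230,265), (248,301). A tall instrument stands on each side.

```bash
cat > m.py <<'E'
from h import *
X=np.array([-.111,-.037,.037,.111])
def fit(P): # P ordered near->far; returns centre,yaw
    P=np.array(P)[:,:2]; c=P.mean(0); d=(X[:,None]*(P-c)).sum(0); return c,np.arctan2(d[1],d[0]),np.linalg.norm(d)/(X@X)
E
python3 - <<'E'
from m import *
p=camera_params('top'); ps=camera_params('scene')
R=[ray(p,u,.006) for u in [(248,301),(230,265),(212,230),(193,196)]]
print('rack',np.round(R,4)); print(fit(R))
C=[ray(p,u,z) for u,z in [((362,229),.129),((334.5,190),.128),((310,160),.12),((284,125),.118)]]
print('caps',np.round(C,4)); print(fit(C))
T=[ray(p,u,.008) for u in [(345,270),(384,242),(290,118),(252,139)]]
print('tray',np.round(T,4),np.mean(T,0),fit(C)[1])
print('tray sides',[np.linalg.norm(T[i]-T[i-1]) for i in range(4)])
print('instr corner scene',ray(ps,(355,262),0),'left instr',ray(ps,(205,186),0),ray(ps,(330,125),0),'top corner',ray(p,(376,198),0),ray(p,(402,190),0),ray(p,(250,0),0), 'left edge top',ray(p,(197,315),0),ray(p,(150,225),0),ray(p,(78,70),0))
im=cv2.imread('pics/top0.png')
def ov(c,a,zs):
    for z,r,col in zs:
        for x in X:
            o=np.array([c[0]+x*np.cos(a),c[1]+x*np.sin(a),z]); t=np.linspace(0,6.28,60)
            q=proj(p,np.c_[o[0]+r*np.cos(t),o[1]+r*np.sin(t),0*t+z])
            cv2.polylines(big,[np.round((q-[150,90])*3).astype(int)],True,col,1)
big=cv2.resize(im[90:290,150:400],None,fx=3,fy=3,interpolation=cv2.INTER_CUBIC)
c,a,_=fit(R); ov(c,a,[(.006,.035,(0,0,255))])
for u,r,z in zip(C,(.023,.0215,.019,.0215),(.129,.128,.12,.118)):
    t=np.linspace(0,6.28,60); q=proj(p,np.c_[u[0]+r*np.cos(t),u[1]+r*np.sin(t),0*t+z]); cv2.polylines(big,[np.round((q-[150,90])*3).astype(int)],True,(0,255,0),1)
cc,ca,_=fit(C); ov(cc,ca,[(.007,.036,(255,255,0))])
cv2.imwrite('pics/ov.png',big)
E
```

```text
rack [[0.3667 0.2649 0.006 ]
 [0.4313 0.3001 0.006 ]
 [0.496  0.3363 0.006 ]
 [0.5606 0.3752 0.006 ]]
(array([0.46364183, 0.31913656]), np.float64(0.5167661127074985), np.float64(1.0043405410048907))
caps [[0.4828 0.077  0.129 ]
 [0.5468 0.1206 0.128 ]
 [0.5997 0.1605 0.12  ]
 [0.6616 0.205  0.118 ]]
(array([0.57273903, 0.14077222]), np.float64(0.6235572555944102), np.float64(0.9811922789877656))
tray [[0.426  0.0888 0.008 ]
 [0.4789 0.0165 0.008 ]
 [0.7192 0.1934 0.008 ]
 [0.6751 0.2664 0.008 ]] [0.57480552 0.14128025 0.008     ] 0.6235572555944102
tray sides [np.float64(0.3059407647384723), np.float64(0.08959034247171475), np.float64(0.2983287061910563), np.float64(0.08518981758083619)]
instr corner scene [0.58770247 0.04253601 0.        ] left instr [0.38340525 0.441218   0.        ] [0.89600773 0.68938835 0.        ] top corner [0.56390648 0.02792002 0.        ] [ 0.58031065 -0.02152486  0.        ] [9.77389750e-01 2.79295392e-01 1.11022302e-16] left edge top [0.34014565 0.35731017 0.        ] [0.50442132 0.45457226 0.        ] [ 8.16409569e-01  6.19287721e-01 -1.11022302e-16]
```

View pics/ov.png

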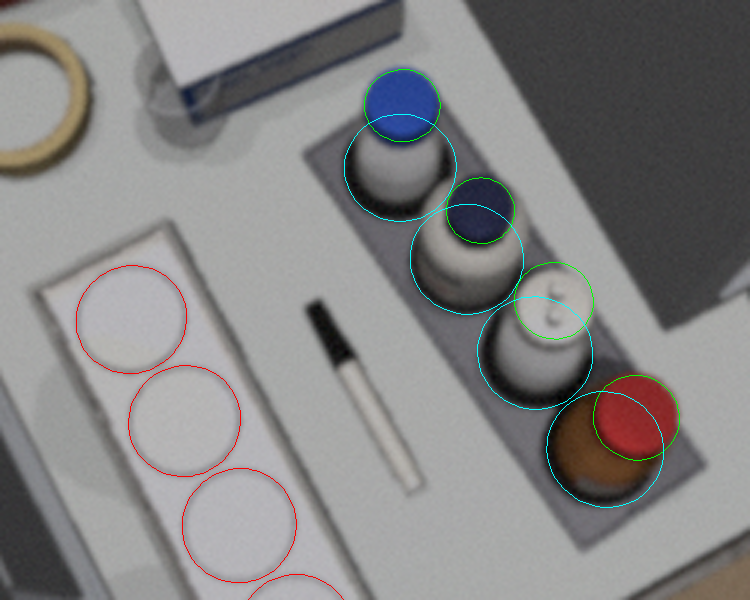

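The overlay agrees with the picture: the ring, mat and cap circles fall on theirs within about 2 mm, and the pitch scale is 0.98–1.00. Next I'll check reachability and approach the first bottle, retracting before I swing past the right instrument.

```bash
cat >> m.py <<'E'
RC,RA=np.array([.46364,.31914]),.5168; TA=.6236
CAP={'brown':([.4828,.0770],.129,3),'ported':([.5468,.1206],.128,2),'squat':([.5997,.1605],.120,1),'small':([.6616,.2050],.118,0)}
def ring(i): return RC+X[i]*np.array([np.cos(RA),np.sin(RA)])
def down(row,flip=0): # fingers close across the row
    a=(row-np.pi/2+np.pi/2+flip*np.pi)/2; return [float(np.cos(a)),float(np.sin(a)),0.,0.]
def P(xy,z): return [float(xy[0]),float(xy[1]),float(z)]
E
python3 - <<'E'
from m import *
for f in (0,1):
  for n,(xy,z,i) in CAP.items():
    for t,q in ((P(xy,z-.006),down(TA,f)),(P(xy,.285),down(TA,f)),(P(ring(i),z-.007),down(RA,f)),(P(ring(i),.285),down(RA,f))):
      s=inverse_kinematics(t,q); print(f,n,np.round(t,3),None if s is None else np.round(s,2))
E
```

```text
0 brown [0.483 0.077 0.123] [ 0.36  0.32 -0.67  2.06  0.27  0.85 -1.41]
0 brown [0.483 0.077 0.285] [ 0.43  0.09 -0.7   1.91  0.06  1.17 -1.24]
0 brown [0.56  0.374 0.122] [-0.15  0.67 -0.7   1.6   0.48  1.05 -2.03]
0 brown [0.56  0.374 0.285] [-0.05  0.54 -0.86  1.46  0.41  1.32 -1.99]
0 ported [0.547 0.121 0.122] [ 0.28  0.46 -0.69  1.89  0.36  0.92 -1.53]
0 ported [0.547 0.121 0.285] [ 0.35  0.26 -0.75  1.75  0.19  1.2  -1.39]
0 ported [0.496 0.337 0.121] [-0.11  0.54 -0.7   1.8   0.41  0.96 -2.03]
0 ported [0.496 0.337 0.285] [ 0.06  0.4  -0.92  1.65  0.33  1.26 -1.97]
0 squat [0.6   0.16  0.114] [ 0.21  0.58 -0.7   1.75  0.44  0.97 -1.6 ]
0 squat [0.6   0.16  0.285] [ 0.28  0.4  -0.77  1.6   0.29  1.26 -1.5 ]
0 squat [0.431 0.301 0.113] [-0.04  0.43 -0.76  1.97  0.38  0.88 -2.05]
0 squat [0.431 0.301 0.285] [ 0.3   0.29 -1.14  1.81  0.28  1.21 -1.97]
0 small [0.662 0.205 0.112] [ 0.13  0.71 -0.7   1.56  0.5   1.06 -1.64]
0 small [0.662 0.205 0.285] [ 0.18  0.56 -0.79  1.41  0.4   1.33 -1.57]
0 small [0.367 0.264 0.111] [ 0.2   0.38 -1.01  2.13  0.43  0.85 -2.13]
0 small [0.367 0
[... 511 characters left out ...]
 0.121] [ 0.12  0.69 -1.03  1.79  0.67  1.07  0.93]
1 ported [0.496 0.337 0.285] [ 0.14  0.45 -1.03  1.65  0.4   1.28  1.12]
1 squat [0.6   0.16  0.114] [ 0.54  0.9  -1.25  1.73  0.91  1.22  1.24]
1 squat [0.6   0.16  0.285] [ 0.55  0.61 -1.24  1.59  0.59  1.37  1.44]
1 squat [0.431 0.301 0.113] [ 0.17  0.55 -1.03  1.97  0.58  0.96  0.94]
1 squat [0.431 0.301 0.285] [ 0.23  0.25 -1.03  1.82  0.23  1.2   1.21]
1 small [0.662 0.205 0.112] [ 0.41  1.02 -1.25  1.54  0.99  1.32  1.23]
1 small [0.662 0.205 0.285] [ 0.4   0.77 -1.25  1.4   0.73  1.47  1.37]
1 small [0.367 0.264 0.111] [ 0.21  0.38 -1.02  2.13  0.44  0.85  1.  ]
1 small [0.367 0.264 0.285] [ 0.63  0.05 -1.34  1.97  0.06  1.16  1.35]
```

```bash
python3 - <<'E'
from m import *
movel([.171,-.384,.30],speed=.25); q=np.array(read_qpos()); print(q.round(2))
q[0]=-.2;q[2]=0;q[4]=0;move_j(q.tolist()); print(read_time_s(),np.round(read_eef_pos(),3),np.round(read_qpos(),2),np.round(read_ft_force(),1))
for f in (0,1):
  for n,(xy,z,i) in CAP.items():
    for t,o in ((P(xy,z-.006),down(TA,f)),(P(ring(i),z-.007),down(RA,f)),(P(ring(i),.285),down(RA,f))):
      s=inverse_kinematics(t,o); print(f,n,np.round(t,3),None if s is None else np.round(s,2))
snap('scene','s1.png')
E
```

```text
[ 1.04 -0.11  0.01  2.05  0.    1.2  -0.1 ]
3.5833 [0.419 0.042 0.3  ] [-0.2  -0.11  0.    2.05  0.    1.2  -0.1 ] [-0.2 -0.8 -0.3]
0 brown [0.483 0.077 0.123] [-0.21  0.25 -0.04  2.08  0.01  0.81 -1.2 ]
0 brown [0.56  0.374 0.122] [-0.52  0.56 -0.17  1.62  0.11  0.97 -1.78]
0 brown [0.56  0.374 0.285] [-0.48  0.41 -0.22  1.49  0.09  1.25 -1.77]
0 ported [0.547 0.121 0.122] [-0.26  0.37 -0.04  1.92  0.02  0.86 -1.25]
0 ported [0.496 0.337 0.121] [-0.5   0.44 -0.21  1.81  0.11  0.89 -1.81]
0 ported [0.496 0.337 0.285] [-0.44  0.28 -0.27  1.67  0.08  1.2  -1.78]
0 squat [0.6   0.16  0.114] [-0.3   0.48 -0.03  1.77  0.02  0.89 -1.29]
0 squat [0.431 0.301 0.113] [-0.47  0.34 -0.25  1.99  0.11  0.82 -1.84]
0 squat [0.431 0.301 0.285] [-0.4   0.14 -0.32  1.84  0.05  1.17 -1.78]
0 small [0.662 0.205 0.112] [-0.34  0.6  -0.02  1.58  0.01  0.96 -1.32]
0 small [0.367 0.264 0.111] [-0.42  0.22 -0.31  2.16  0.1   0.77 -1.86]
0 small [0.367 0.264 0.285] [-0.35 -0.01 -0.36  1.99 -0.01  1.16 -1.76]
1 brown [0.483 0.077 0.123] [-0.23  0.25 -0.01  2.08  0.    0.81  1.95]
1 brown [0.56  0.374 0.122] [-0.48  0.57 -0.23  1.62  0.15  0.97  1.33]
1 brown [0.56  0.374 0.285] [-0.49  0.41 -0.22  1.49  0.09  1.25  1.37]
1 ported [0.547 0.121 0.122] [-0.23  0.37 -0.07  1.92  0.03  0.86  1.87]
1 ported [0.496 0.337 0.121] [-0.49  0.44 -0.22  1.81  0.12  0.9   1.33]
1 ported [0.496 0.337 0.285] [-0.5   0.27 -0.2   1.68  0.06  1.2   1.37]
1 squat [0.6   0.16  0.114] [-0.23  0.48 -0.12  1.77  0.07  0.9   1.81]
1 squat [0.431 0.301 0.113] [-0.51  0.33 -0.2   2.    0.09  0.82  1.32]
1 squat [0.431 0.301 0.285] [-0.52  0.13 -0.18  1.85  0.03  1.17  1.38]
1 small [0.662 0.205 0.112] [-0.25  0.6  -0.15  1.58  0.1   0.97  1.76]
1 small [0.367 0.264 0.111] [-0.54  0.21 -0.19  2.16  0.06  0.77  1.32]
1 small [0.367 0.264 0.285] [-0.54 -0.02 -0.17  2.   -0.    1.16  1.38]
```

View pics/s1.png

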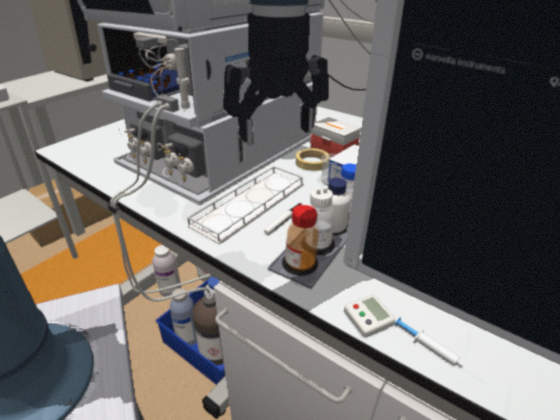

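The gripper hangs freely in front of the rack and tray (about 270,90) and the bottles are untouched. I'll pick the brown bottle first.

```bash
cat >> m.py <<'E'
F=lambda: np.round(read_ft_force(),1)
def pick(n):
    xy,z,i=CAP[n]; o=down(TA); move_gripper(.075)
    move_ptp(P(xy,z+.06),o); movel(P(xy,z-.006),o,speed=.12)
    print(n,'down',read_time_s(),F()); move_gripper(.0,50)
    print('grip',round(read_finger_gap(),4),read_grasp_force(),F())
    movel(P(xy,.29),o,speed=.2); print('lift',round(read_finger_gap(),4),F(),read_time_s())
def place(n):
    xy,z,i=CAP[n]; o=down(RA); r=ring(i)
    move_ptp(P(r,.29),o); print('over',F(),np.round(read_eef_pos(),4),read_time_s())
    movel(P(r,.17),o,speed=.2); movel(P(r,z-.0065),o,speed=.06); print('set',F())
    move_gripper(.075); pause(.1); movel(P(r,.24),o,speed=.2); print('out',F(),read_time_s())
E
python3 - <<'E'
from m import *
pick('brown'); snap('top','t1.png'); snap('scene','s2.png')
E
```

```text
brown down 5.625 [ 0.4 -0.1 -0.1]
grip 0.043 51.197445712280114 [ 0.1 -0.8  5.7]
lift 0.0423 [-0.   0.3 -4.1] 7.0
```

View pics/s2.png

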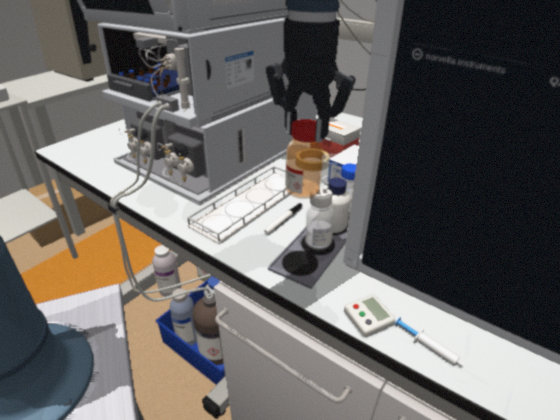

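The brown bottle hangs upright under the gripper at (308,165). The gap of 42 mm is below the 46 mm cap, so I'll check how it sits in the hand before carrying it.

```bash
python3 - <<'E'
from m import *
print(read_finger_gap(),read_grasp_force(),read_eef_pos())
im=snap('wrist','w1.png'); t=cv2.imread('pics/t1.png')[100:300,180:440]; s=cv2.imread('pics/s2.png')[60:260,240:420]
c=np.hstack([cv2.resize(t,None,fx=1.6,fy=1.6),cv2.resize(s,None,fx=1.6,fy=1.6)]); cv2.imwrite('pics/c1.png',c); print(c.shape)
E
```

```text
0.04302588987298254 51.03271528700134 [0.48131252 0.07667041 0.28771048]
(320, 704, 3)
```

View pics/c1.png

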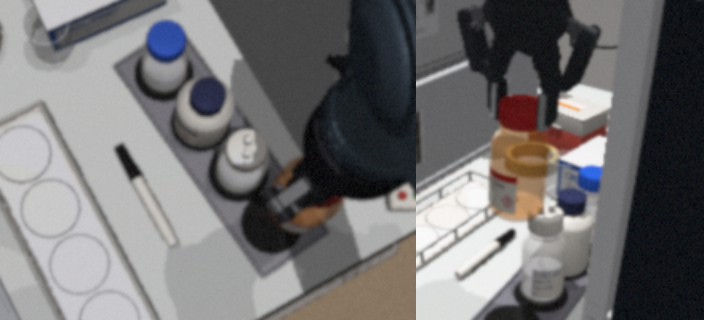

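View pics/w1.png

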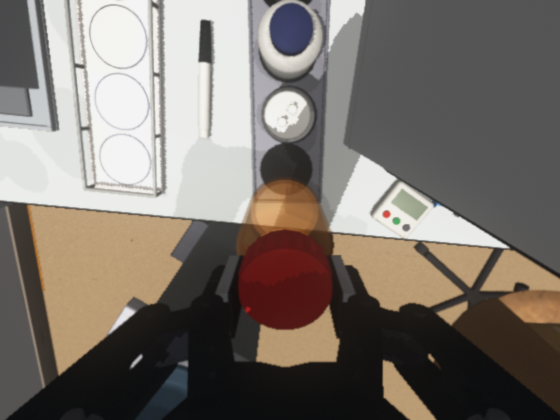

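The wrist view shows the brown cap centred between the pads (285,280) and the bottle hanging straight. I'll place it now.

```bash
python3 - <<'E'
from m import *
place('brown'); pick('ported'); snap('top','t2.png')
t=cv2.imread('pics/t2.png')[100:330,150:400]; cv2.imwrite('pics/c2.png',cv2.resize(t,None,fx=2.5,fy=2.5))
E
```

```text
over [ 0.1  0.5 -2.8] [0.5612 0.3713 0.2896] 8.325
set [-2.8 -2.   6.4]
out [ 0.6  0.2 -0.6] 11.275
ported down 13.2083 [ 0.2 -0.3 -0.8]
grip 0.0409 51.20725224080161 [-0.9  0.1  4.4]
lift 0.0405 [-0.6  0.9 -4.4] 14.6
```

View pics/c2.png

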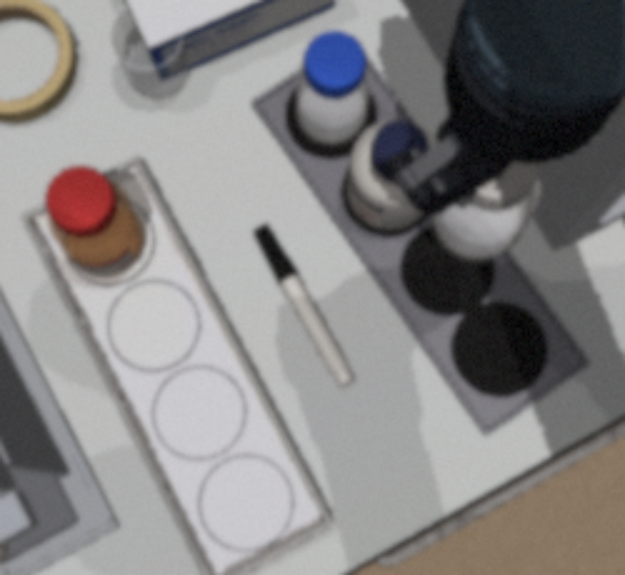

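Brown stands upright on the far ring (cap at 182,180 in the full picture), and ported is in hand. I'll measure brown's offset and place ported.

```bash
cat >> m.py <<'E'
def off(uv,z,i):
    d=ray(camera_params('top'),uv,z)[:2]-ring(i); c,s=np.cos(RA),np.sin(RA)
    return np.round(1000*np.array([c*d[0]+s*d[1],-s*d[0]+c*d[1]]),1)
E
python3 - <<'E'
from m import *
print('brown offset along/across mm',off((182.4,180),.128,3))
place('ported'); pick('squat'); im=snap('top','t3.png'); place('squat'); pick('small')
im=snap('top','t4.png'); snap('scene','s4.png')
t=im[100:330,140:390,::-1]; cv2.imwrite('pics/c4.png',cv2.resize(t,None,fx=2.6,fy=2.6,interpolation=cv2.INTER_CUBIC))
E
```

```text
brown offset along/across mm [-2.1 -2.4]
over [ 0.3 -0.8 -3.6] [0.4962 0.3359 0.2889] 15.5417
set [-2.3 -2.3  5.4]
out [ 0.6 -0.4 -0.9] 18.525
squat down 20.3083 [-0.2 -0.2  0.4]
grip 0.0365 49.79889466713786 [-0.2  0.7  4.4]
lift 0.0368 [-0.7 -0.4 -3.2] 21.775
over [-0.1 -0.3 -1.3] [0.4329 0.2994 0.2897] 22.7083
set [-1.3 -1.2  5.7]
out [-0.4 -0.9  0.3] 25.8917
small down 27.8167 [-0.1 -0.2  0.1]
grip 0.041 50.97458964020916 [ 1.  -0.7  3.9]
lift 0.0407 [ 0.2 -0.3 -3.8] 29.2583
```

View pics/c4.png

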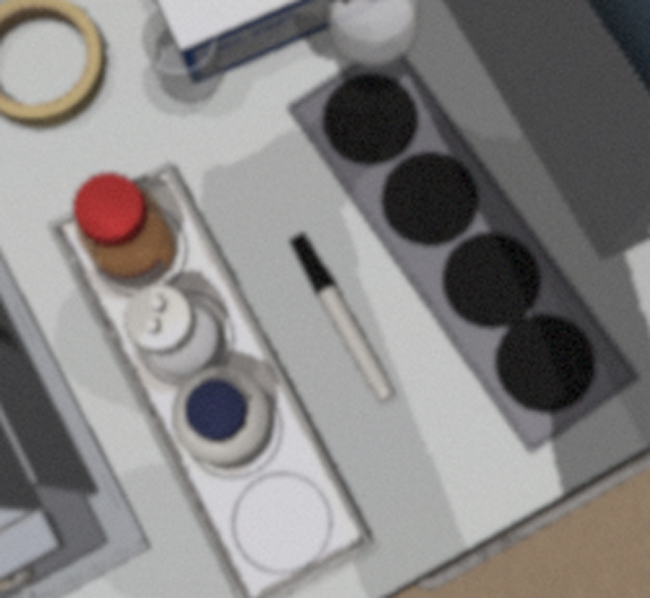

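Brown, ported and squat stand on their rings and the small bottle is in hand. I'll place it and check with the arm clear.

```bash
python3 - <<'E'
from m import *
place('small'); movel([.367,.02,.30],speed=.25); print(np.round(read_eef_pos(),3),read_time_s())
im=snap('top','t5.png'); s=snap('scene','s5.png')
b=cv2.resize(im[150:340,160:290,::-1],None,fx=3,fy=3,interpolation=cv2.INTER_CUBIC); p=camera_params('top')
for n,r,z in (('brown',.023,.128),('ported',.0215,.127),('squat',.019,.119),('small',.0215,.117)):
    c=ring(CAP[n][2]); t=np.linspace(0,6.28,60)
    for rr,zz,k in ((r,z,(0,255,0)),(.035,.006,(0,0,255))):
        q=proj(p,np.c_[c[0]+rr*np.cos(t),c[1]+rr*np.sin(t),0*t+zz]); cv2.polylines(b,[np.round((q-[160,150])*3).astype(int)],True,k,1)
s=cv2.resize(s[90:280,160:290,::-1],None,fx=3,fy=3); cv2.imwrite('pics/c5.png',np.hstack([b,s]))
E
```

```text
over [ 0.3  0.4 -2.5] [0.3688 0.2642 0.2906] 30.5083
set [-2.1 -2.8  5.9]
out [ 0.  -0.3 -0.3] 33.7083
[0.367 0.021 0.299] 34.8667
```

View pics/c5.png

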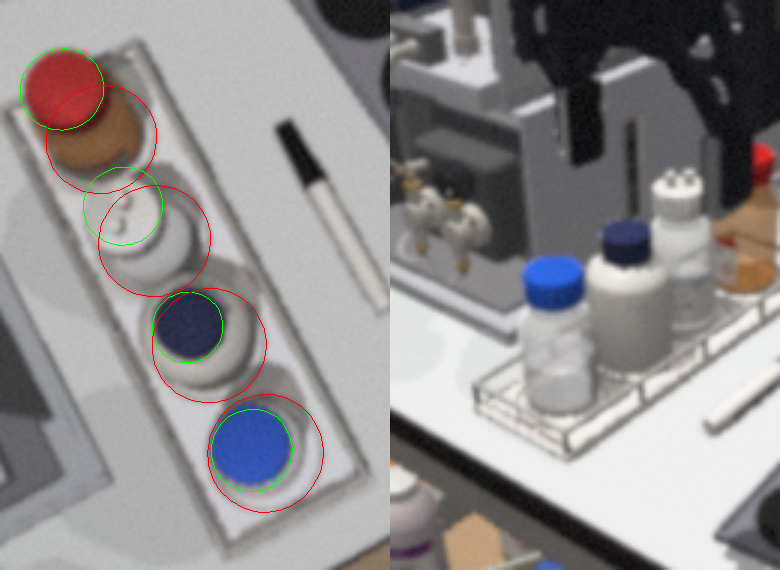

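All four stand upright. Each cap matches its projected target circle within about 2 mm, and the order near to far is small, squat, ported, brown. The arm is clear.

```bash
python3 -c "
from bench import *
print(sign_off())"
```

```text
the job is handed in; nothing more can be done
None
```

I moved all four bottles into the rack in reverse order: from nearest to farthest, small, squat, ported, brown. They stand upright and within about 2 mm of centre by the top camera; I handed the job in after about 35 s of robot time.

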